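# Press the sump cover of the drip pan home

## Robot

A 6-joint arm with a two-finger parallel gripper is mounted at the origin on the work surface. World frame = base frame: x ahead of the robot, y to its left, z up, the work surface at z = 0. Lengths are in m, angles in rad, forces in N, time in s.
With the tool pointing down it reaches from about 0.3 to 0.875 m from the base axis. Payload 6.4 kg.
Tool frame: the origin (TCP) lies midway between the tips of the shut fingers; the grasp point (between the pads) lies 19 mm behind it (ctrl.pinch_z is the distance from the TCP to the grasp point, in m); z points along the fingers, y is the line along which they close (so a half turn about z gives the same grasp; the last joint's range is limited). The gripper opens to 85 mm and grips with 20 to 120 N. Pads are 22 mm wide; open, the fingers measure 114 mm over their backs; the gripper's body (76 mm by 85 mm) begins 54 mm behind the grasp point. The pads swing forward as they close: fully open they stand 13 mm farther back than shut.
Start: joints at [-1.378, 0.181, 1.607, -0, 1.354, -0.206], TCP at [0.223, -0.53, 0.231] pointing down, gripper open.
Joint ranges: [-2.99, 2.99], [-0.89, 2.07], [0.3, 2.58], [-1.14, 4.28], [0, 2.63], [-3.12, 3.12]. Speed limits (rad/s): [2.57, 2.57, 3.01, 3.14, 3.14, 3.14].

## Interface

Orientations are given as a unit quaternion [w, x, y, z].
In Python, from bench import ctrl gives the robot as it stands.
- The arm moves only by the tool apply_moves, never from a script. Its argument "moves" is a list of rows, each an object with "jaw": the opening, from 0 (shut) to 1 (fully open); "offset": the shift along the tool's x, y, z in mm, a list of three; "rot": the turn, a rotation vector about the tool's x, y, z in degrees, a list of three. In form: [{"jaw": jaw, "offset": [dx, dy, dz], "rot": [ax, ay, az]}, ...]. A call has exactly 5 rows; each row shifts and turns the commanded pose from where the row before left it, along the tool's axes as they then stand; what a row does not reach is not made up. A row lasts 1/8 s, in which the tool goes at most 62.5 mm and 10.7 degrees, less where a joint would pass 70% of its speed; a pose out of reach is approached as far as the arm can. A call is refused whole if a number of a shift passes 62.5 or a number of a turn 10.7, either way. A call with a gripper value outside its range is refused whole. The fingers move at their own pace and stop on an object; the grip force is fixed at half the most. Time passes only in rows, so rows that do not move let the fingers close, or fill a call up. It gives the time, the measured TCP pose, the force, the opening and the grip force at its end, in the units of the state.
- ctrl.get_obs(): the state, without advancing time (a new reading comes with each control period).
- ctrl.camera(name): name is "scene" or "top"; returns (picture, depth): 420x560x3 uint8, red, green, blue; 420x560 float32, m along the optical axis (not along the pixel's ray), 0 where there is no reading.
- ctrl.camera_params(name): a dict with "K" (3x3 intrinsics, pixels), "cam_to_world" (4x4, takes a point from camera to world coordinates). Camera axes: x right, y down, z forward; pixel columns grow to the right and rows downward; lengths in m; the calibration is good to about 2 mm. A picture is of the moment at which its call begins. camera_params takes no time and is no camera call.
- ctrl.hand_in(): hands the job in; it is judged then, once.
Trained networks look in the newest picture that a camera, given by its name, has taken for a name from the list of things; names that differ only in an ending like _2 or _b are one class to them, and where a whole thing is asked for, a point or a joint stands for the part that bears it (a point fixed in the world has none). Each returns a list of dicts, best first, with "score" (0 to 1); they miss things now and then, are a little off and sometimes report something else, mostly with a low value. They report only what shows in the picture. A call takes as long as a camera call. They do not tell look-alikes from the thing itself.
- ctrl.outline_of(camera, target): "region" (420x560 bool, what is visible of it) and "position" ([column, row] in pixels, amid what is visible of it).
The state is a dict: "time_s": time; "q": joint angles; "dq": joint speeds; "joint_efforts": joint torques, N m; "eef_pos": TCP position; "eef_rot": TCP orientation; "wrist_force": force on the tool from outside, world axes, zero at the start; "torque": the same for the moment, N m; "opening": opening from 0.0 (shut) to 1.0 (fully open); "grasp_force": force on a finger pad.
Only numpy, scipy, OpenCV 4.12 (cv2) and the standard library are available. Lean on these libraries where they do the work, as an engineer would, in place of code of your own. Each camera call takes 0.05 s, during which the arm holds its last target. There are 200 camera calls.

## Task

Lay the rectangular cover plate into the rectangular sump of the grinder's drip pan, long side along long side, and press it down gently until it has pushed the drain plug fully in and sits level on the sump floor; then let go of it. Do not let the cover drop, and leave the round cover where it is.

Things in the scene. Friction and masses are not known exactly. Their poses are not given: they have to be found in the camera images.
- cover_grip (a point): Loose rectangular cover, cream plastic: flat plate 110 x 80 x 8 mm, about 140 g, with an upright rib on its middle to grasp from above, 60 mm long (along the 110 mm side), 14 wide, 30 high above the plate. Point: centre of the rib, 15 mm below its top, 15 above the plate's top face, 23 above the underside. x along the long side, y the short, z up. Starts flat on the table; fits either way round.
- sump (a point): Centre of the floor of the sump in the fixed drip pan (cream, 260 x 200 mm, top face 30 mm above the table, outer lip 8 mm higher). The sump is a recess 130 x 100 mm, 8 mm deep, floor 22 mm above the table: 10 mm of room on each side of the cover. x along its 130 mm side, y along its 100 mm side, z up. The pan is turned by up to 20 degrees. A black drain plug stands in the sump.
- plug (a joint): How far the drain plug is pushed in, m: 0 to 0.002 at the start (top up to 14 mm above the sump floor), 0.014 fully in, top level with the floor. A black disc 34 mm across on a grey stem, upright, at x = +25 mm, y = 0 in the frame of sump. It slides stiffly (6 N) and stays where it is left: a cover merely laid on it stays tilted.
- round_cover_grip (a point): Round cover, a bystander that belongs elsewhere: flat disc 90 mm across, 8 mm thick, same plastic and same rib (60 x 14 x 30 mm) as the rectangular one. Point: centre of the rib, 23 mm above the underside. Flat on the table; either cover may be the nearer one.
Not all that is in view belongs to the job. What is shaped like the part that bears cover_grip but black or green is not meant.

How it is judged:
By the outcome, as a careful person would: the job done as asked, in the order asked, and still so for the second after the job is handed in, with the robot touching nothing.
It also fails if it takes over 38 s, if anything falls off the work surface, if the arm or the gripper's body presses on something with over 40 N, if the wrist force passes 120 N, or if a joint passes its speed limit or range.

## Working session

There is one attempt and no reset: what is moved stays moved. The work goes in short steps, Python scripts to look and compute and a tool call to move; the robot and the scene stay as the last step left them, time stands still between calls to the robot, and variables do not carry over. Pictures are saved under pics/ and viewed, at most 10 in all, crops included, and the job is handed in when it is done.

Besides the shell and the picture viewer there is one more tool, called after ">>>" in YAML: its name, and indented under it one key for each argument. apply_moves: Moves the arm, as the interface text tells. Its arguments: {"type":"object","properties":{"moves":{"type":"array"}},"required":["moves"]}

```bash
mkdir -p pics; cat > h.py <<'E'
import numpy as np, cv2
from bench import ctrl
def pts(cam,depth,mask=None):
    P=ctrl.camera_params(cam);K=P["K"];T=P["cam_to_world"]
    K=np.array(K);T=np.array(T)
    v,u=np.mgrid[0:420,0:560]
    d=depth
    X=np.stack([(u-K[0,2])/K[0,0]*d,(v-K[1,2])/K[1,1]*d,d,np.ones_like(d)],-1)@T.T
    return X[...,:3]
E
python3 - <<'E'
from h import *
ims=[]
for c in("scene","top"):
    im,d=ctrl.camera(c);ims.append(im);np.savez(f"{c}.npz",im=im,d=d)
    cv2.imwrite(f"pics/{c}0.png",im[...,::-1])
    X=pts(c,d)
    P=ctrl.camera_params(c);print(c,np.round(P["cam_to_world"],3).tolist(),P["K"])
    for t in("cover_grip","round_cover_grip","plug","sump"):
        try:
            for r in ctrl.outline_of(c,t)[:4]:
                m=r["region"]&(d>0);p=X[m]
                print(t,round(r["score"],2),np.round(r["position"]),m.sum(),np.round(np.median(p,0),3),np.round(np.percentile(p[:,2],[5,50,95]),3))
        except Exception as e: print(t,e)
o=ctrl.get_obs();print(o["time_s"],o["eef_pos"],o["eef_rot"],o["wrist_force"])
E
```

```text
scene [[0.216, 0.608, -0.764, 1.338], [0.976, -0.123, 0.179, -0.225], [0.015, -0.785, -0.62, 0.7], [0.0, 0.0, 0.0, 1.0]] [[424.50679034   0.         278.77376809]
 [  0.         424.50679034 219.5418316 ]
 [  0.           0.           1.        ]]
cover_grip 0.8 [206. 194.] 714 [ 0.328 -0.203  0.009] [0.003 0.009 0.038]
cover_grip 0.76 [178. 267.] 1278 [ 0.614 -0.292  0.009] [0.004 0.009 0.038]
cover_grip 0.71 [161. 325.] 1892 [ 0.775 -0.328  0.009] [0.006 0.009 0.038]
round_cover_grip 0.95 [256. 221.] 640 [ 0.473 -0.076  0.009] [0.005 0.009 0.038]
plug 0.53 [364. 209.] 85 [0.515 0.206 0.034] [0.03  0.034 0.037]
sump 0.62 [363. 210.] 5708 [0.515 0.197 0.03 ] [0.008 0.03  0.038]
top [[0.002, -0.992, 0.125, 0.404], [-1.0, -0.002, -0.0, -0.042], [0.0, -0.125, -0.992, 1.134], [0.0, 0.0, 0.0, 1.0]] [[522.19081664   0.         277.65187932]
 [  0.         522.19081664 204.14487004]
 [  0.           0.           1.        ]]
cover_grip 0.81 [391. 182.] 1881 [ 0.602 -0.291  0.008] [0.003 0.008 0.037]
cover_grip 0.61 [407. 105.] 1782 [ 0.762 -0.329  0.008] [0.003 0.008 0.037]
cover_grip 0.61 [355. 314.] 1997 [ 0.314 -0.202  0.007] [0.004 0.007 0.037]
round_cover_grip 0.65 [291. 244.] 1320 [ 0.462 -0.072  0.008] [0.004 0.008 0.037]
sump 0.58 [161. 231.] 12052 [0.486 0.203 0.029] [0.02  0.029 0.037]
0.5 [ 0.22329474 -0.52986301  0.23124685] [-3.98007817e-05  9.80186390e-01  1.98077354e-01 -5.96930360e-06] [-0.06406929 -0.40512863 -0.1280132 ]
```

View pics/scene0.png

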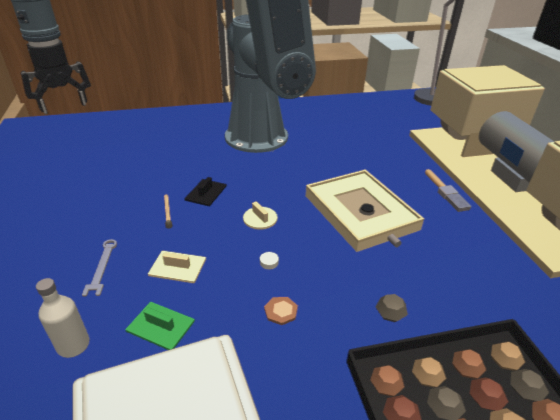

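View pics/top0.png

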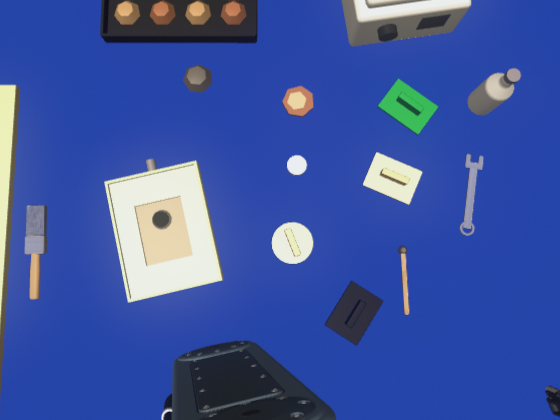

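Three plates have the cover's shape: black (scene 206,194; top 355,314), cream (178,267; 391,182) and green (161,325; 407,105). Only the cream one fits the description. The round cream cover at top (291,244) is the bystander. The drip pan is at top (163,231), with the black plug at (162,219). Next I'll measure precisely and check a crop.

```bash
python3 - <<'E'
from h import *
crops=[]
def rect(p):
    (c,s,a)=cv2.minAreaRect((p[:,:2]*1000).astype(np.float32)); b=cv2.boxPoints((c,s,a))
    e=max([b[1]-b[0],b[2]-b[1]],key=np.linalg.norm)
    return np.round(c,1),np.round(s,1),round(np.degrees(np.arctan2(e[1],e[0]))%180,1)
for c in("scene","top"):
    f=np.load(c+".npz");im,d=f["im"],f["d"];X=pts(c,d)
    r=[r for r in ctrl.outline_of(c,"cover_grip") ]
    for q in r:
        m=q["region"]
        if im[m].astype(float).mean(0).min()<100: continue
        k=m&(d>0)
        pl=X[k&(X[...,2]<.013)&(X[...,2]>.0055)];rb=X[k&(X[...,2]>.034)]
        print(c,"plate",rect(pl),np.median(pl[:,2]),"rib",rect(rb),len(rb),np.median(rb[:,2]),rb.mean(0))
    z=X[...,2]
    box=(X[...,0]>.3)&(X[...,0]<.68)&(X[...,1]>.06)&(X[...,1]<.34)&(d>0)
    for n,lo,hi in(("floor",.018,.0255),("top",.027,.0325),("lip",.035,.041)):
        mm=(box&(z>lo)&(z<hi)).astype(np.uint8)
        if n!="lip": mm=cv2.morphologyEx(mm,cv2.MORPH_OPEN,np.ones((3,3),np.uint8))
        nl,lab,st,_=cv2.connectedComponentsWithStats(mm)
        i=1+st[1:,4].argmax();p=X[lab==i];print(c,n,rect(p),len(p),np.median(z[lab==i]))
    g=im.max(2)<60
    mm=(box&g&(z>.02)&(z<.045)); p=X[mm];print(c,"plug",len(p),np.median(p,0),rect(p))
    # table height
    t=(im[...,2]>90)&(im[...,0]<40)&(d>0);print(c,"table z",np.median(z[t]))
    a=(160,245,140,220) if c=="scene" else (360,430,145,215)
    u0,u1,v0,v1=(140,320,190,290) if c=="scene" else (270,450,140,270)
    crops.append(cv2.resize(im[v0:v1,u0:u1,::-1],None,fx=4 if c=="scene" else 4,fy=4 if c=="scene" else 4,interpolation=cv2.INTER_CUBIC))
cv2.imwrite("pics/crop.png",cv2.resize(np.vstack(crops),None,fx=.65,fy=.65))
E
```

```text
scene plate (array([ 603.8, -292. ]), array([110.7,  83.6]), np.float32(66.8)) 0.008421305518365951 rib (array([ 604.3, -291.8]), array([59.9, 15.6]), np.float32(65.7)) 138 0.037842359641033996 [ 0.60558185 -0.29182998  0.03773861]
scene floor (array([480.8, 204.6]), array([129.6,  98.3]), np.float32(13.1)) 831 0.022980185726325097
scene top (array([480.2, 205. ]), array([247.9, 186. ]), np.float32(13.0)) 2341 0.03026603069997147
scene lip (array([486.5, 201.6]), array([265.4, 203.7]), np.float32(13.3)) 660 0.037757495131231056
scene plug 78 [0.5168318  0.20585567 0.03425055] (array([514.6, 205.9]), array([28.7, 28.4]), np.float32(59.4))
scene table z 0.0015179396996419792
top plate (array([ 604.1, -291.4]), array([111.4,  80.1]), np.float32(66.5)) 0.008005217420950728 rib (array([ 604.2, -291.5]), array([59.4, 14.6]), np.float32(66.7)) 182 0.037505486214421735 [ 0.60374159 -0.29194324  0.03744075]
top floor (array([487.1, 202.5]), array([130.5, 100.1]), np.float32(13.0)) 2272 0.02184466521579509
top top (array([419.8, 129.4]), array([40.1, 98.8]), np.float32(173.7)) 463 0.029431379796269086
top lip (array([486.5, 201.1]), array([260.1, 200.6]), np.float32(13.5)) 1110 0.0373589912375637
top plug 0 [nan nan nan] (array([0., 0.]), array([0., 0.]), np.float32(0.0))
top table z -0.0007395659896592965
  return _methods._mean(a, axis=axis, dtype=dtype,
  ret = um.true_divide(
```

View pics/crop.png

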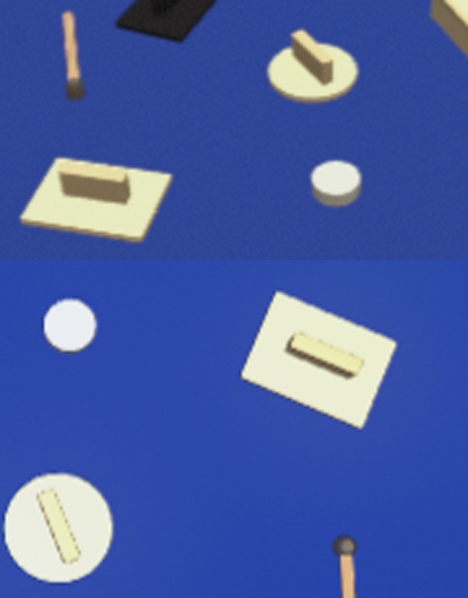

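The crop shows the cream rectangular cover, lower left in the scene view and upper right in the top view. The two views agree: centre (0.604, -0.292), long axis 66.6°, rib top 37.5 mm. The sump is at (0.487, 0.202), 13.1°, floor at 22 mm. I'll grasp the rib 14 mm towards the plug side, so that the press acts close to the plug.

```bash
cat >> h.py <<'E'
from scipy.spatial.transform import Rotation as R
def plan(tgt,ang,n):
    "rows (same each) to bring TCP to tgt, pointing down with tool x at ang deg"
    o=ctrl.get_obs();q=np.array(o["eef_rot"]);p=np.array(o["eef_pos"])
    r=R.from_quat(q[[1,2,3,0]]);a=np.radians(ang)
    x=np.array([np.cos(a),np.sin(a),0]);z=np.array([0,0,-1.]);g=R.from_matrix(np.stack([x,np.cross(z,x),z],1))
    rv=(r.inv()*g).as_rotvec(degrees=True);st=R.from_rotvec(rv/n,degrees=True)
    print("t",o["time_s"],"pos",p.round(4),"ang",np.degrees(np.arctan2(*r.as_matrix()[1::-1,0])).round(2),"F",np.round(o["wrist_force"],1),"M",np.round(o["torque"],2),"open",round(o["opening"],3),"grip",o["grasp_force"])
    for i in range(n):
        print((r.inv().apply((np.array(tgt)-p)/n)).round(1) if 0 else (r.inv().apply((np.array(tgt)-p)/n)*1000).round(1).tolist(),(rv/n).round(2).tolist()); r=r*st
E
python3 -c "
from h import *
print(ctrl.pinch_z)
plan([.6096,-.2788,.10],66.6,10)"
```

```text
0.0187
t 0.6 pos [ 0.2233 -0.5299  0.2313] ang 22.85 F [ 0.5 -0.6 -0.3] M [-0.03 -0.06  0.03] open 0.997 grip 0.0
[45.3, -8.1, 13.1] [-0.0, -0.0, -4.37]
[45.8, -4.7, 13.1] [-0.0, -0.0, -4.37]
[46.1, -1.1, 13.1] [-0.0, -0.0, -4.37]
[46.0, 2.4, 13.1] [-0.0, -0.0, -4.37]
[45.7, 5.9, 13.1] [-0.0, -0.0, -4.37]
[45.1, 9.3, 13.1] [-0.0, -0.0, -4.37]
[44.3, 12.8, 13.1] [-0.0, -0.0, -4.37]
[43.2, 16.1, 13.1] [-0.0, -0.0, -4.37]
[41.8, 19.3, 13.1] [-0.0, -0.0, -4.37]
[40.2, 22.5, 13.1] [-0.0, -0.0, -4.37]
```

>>> apply_moves:
  moves:
    - {"jaw": 1, "offset": [45, -8, 13], "rot": [0, 0, -4.4]}
    - {"jaw": 1, "offset": [46, -5, 13], "rot": [0, 0, -4.4]}
    - {"jaw": 1, "offset": [46, -1, 13], "rot": [0, 0, -4.4]}
    - {"jaw": 1, "offset": [46, 2, 13], "rot": [0, 0, -4.4]}
    - {"jaw": 1, "offset": [46, 6, 13], "rot": [0, 0, -4.4]}

```text
time_s: 1.23
eef_pos: [0.4174, -0.403, 0.1661]
eef_rot: [0.0, 0.924, 0.383, 0.0]
wrist_force: [-0.6, -0.2, 0.2]
opening: 1.003
grasp_force: 0.0
```

>>> apply_moves:
  moves:
    - {"jaw": 1, "offset": [45, 9, 13], "rot": [0, 0, -4.4]}
    - {"jaw": 1, "offset": [44, 13, 13], "rot": [0, 0, -4.4]}
    - {"jaw": 1, "offset": [43, 16, 13], "rot": [0, 0, -4.4]}
    - {"jaw": 1, "offset": [42, 19, 13], "rot": [0, 0, -4.4]}
    - {"jaw": 1, "offset": [40, 22, 13], "rot": [0, 0, -4.4]}

```text
time_s: 1.85
eef_pos: [0.609, -0.2767, 0.1009]
eef_rot: [0.0, 0.834, 0.552, 0.0]
wrist_force: [0.1, -0.8, 0.7]
opening: 0.999
grasp_force: 0.0
```

```bash
python3 -c "
from h import *
plan([.6096,-.2788,.014],66.6,5)"
```

```text
t 1.85 pos [ 0.609  -0.2767  0.1009] ang 67.0 F [ 0.1 -0.8  0.7] M [-0.04  0.05 -0.02] open 0.999 grip 0.0
[-0.3, 0.3, 17.4] [0.0, 0.0, 0.08]
[-0.3, 0.3, 17.4] [0.0, 0.0, 0.08]
[-0.3, 0.3, 17.4] [0.0, 0.0, 0.08]
[-0.3, 0.3, 17.4] [0.0, 0.0, 0.08]
[-0.3, 0.3, 17.4] [0.0, 0.0, 0.08]
```

>>> apply_moves:
  moves:
    - {"jaw": 1, "offset": [-1, 1, 25], "rot": [0, 0, 0.4]}
    - {"jaw": 1, "offset": [-0.5, 0.5, 25], "rot": [0, 0, 0]}
    - {"jaw": 0.6, "offset": [0, 0, 20], "rot": [0, 0, 0]}
    - {"jaw": 0.4, "offset": [0, 0, 12], "rot": [0, 0, 0]}
    - {"jaw": 0.3, "offset": [0, 0, 4], "rot": [0, 0, 0]}

```text
time_s: 2.48
eef_pos: [0.6082, -0.2796, 0.0146]
eef_rot: [-0.0, 0.837, 0.548, -0.0]
wrist_force: [1.1, -0.6, 0.8]
opening: 0.381
grasp_force: 0.0
```

>>> apply_moves:
  moves:
    - {"jaw": 0, "offset": [0, 0, 0], "rot": [0, 0, 0]}
    - {"jaw": 0, "offset": [0, 0, 0], "rot": [0, 0, 0]}
    - {"jaw": 0, "offset": [0, 0, 0], "rot": [0, 0, 0]}
    - {"jaw": 0, "offset": [0, 0, 0], "rot": [0, 0, 0]}
    - {"jaw": 0, "offset": [0, 0, 0], "rot": [0, 0, 0]}

```text
time_s: 3.1
eef_pos: [0.6087, -0.2797, 0.0157]
eef_rot: [0.0, 0.837, 0.548, 0.0]
wrist_force: [-1.1, 0.9, 1.7]
opening: 0.153
grasp_force: 60.9
```

>>> apply_moves:
  moves:
    - {"jaw": 0, "offset": [0, 0, -5], "rot": [0, 0, 0]}
    - {"jaw": 0, "offset": [0, 0, -15], "rot": [0, 0, 0]}
    - {"jaw": 0, "offset": [0, 0, -30], "rot": [0, 0, 0]}
    - {"jaw": 0, "offset": [0, 0, -30], "rot": [0, 0, 0]}
    - {"jaw": 0, "offset": [0, 0, -20], "rot": [0, 0, 0]}

```text
time_s: 3.72
eef_pos: [0.6093, -0.2801, 0.1181]
eef_rot: [0.001, 0.837, 0.548, 0.001]
wrist_force: [-0.1, -0.5, -1.5]
opening: 0.147
grasp_force: 60.5
```

```bash
python3 - <<'E'
from h import *
im,d=ctrl.camera("scene");cv2.imwrite("pics/lift.png",im[...,::-1])
a=np.radians(13.1)
plan([.487+.0137*np.cos(a),.202+.0137*np.sin(a),.115],13.1,14)
E
```

```text
t 3.775 pos [ 0.6105 -0.2808  0.1207] ang 66.46 F [ 1.  -0.9  1.2] M [-0.07 -0.05  0.04] open 0.152 grip 60.50110459327698
[28.7, -21.1, 0.2] [0.03, -0.01, 3.81]
[27.2, -22.9, 0.2] [0.03, -0.01, 3.81]
[25.6, -24.7, 0.3] [0.03, -0.01, 3.81]
[23.9, -26.3, 0.3] [0.03, -0.01, 3.81]
[22.1, -27.9, 0.3] [0.03, -0.01, 3.81]
[20.2, -29.3, 0.3] [0.03, -0.01, 3.81]
[18.2, -30.6, 0.3] [0.03, -0.01, 3.81]
[16.2, -31.7, 0.3] [0.03, -0.01, 3.81]
[14.0, -32.7, 0.3] [0.03, -0.01, 3.81]
[11.8, -33.6, 0.3] [0.03, -0.01, 3.81]
[9.6, -34.3, 0.3] [0.03, -0.01, 3.81]
[7.3, -34.8, 0.4] [0.03, -0.01, 3.81]
[4.9, -35.2, 0.4] [0.03, -0.01, 3.81]
[2.6, -35.5, 0.4] [0.03, -0.01, 3.81]
```

View pics/lift.png

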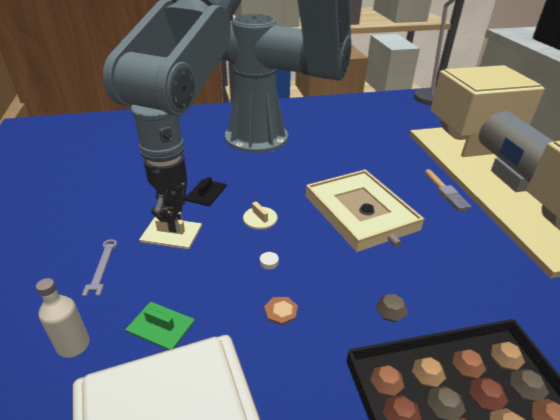

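The cover is held at scene (171,232), about level. Now I carry it to above the sump.

>>> apply_moves:
  moves:
    - {"jaw": 0, "offset": [29, -21, 0], "rot": [0, 0, 3.8]}
    - {"jaw": 0, "offset": [27, -23, 0], "rot": [0, 0, 3.8]}
    - {"jaw": 0, "offset": [26, -25, 0], "rot": [0, 0, 3.8]}
    - {"jaw": 0, "offset": [24, -26, 0], "rot": [0, 0, 3.8]}
    - {"jaw": 0, "offset": [22, -28, 0], "rot": [0, 0, 3.8]}

```text
time_s: 4.4
eef_pos: [0.5686, -0.1044, 0.1149]
eef_rot: [-0.0, 0.916, 0.401, -0.0]
wrist_force: [0.5, 0.1, -1.7]
opening: 0.15
grasp_force: 60.4
```

>>> apply_moves:
  moves:
    - {"jaw": 0, "offset": [20, -29, 0], "rot": [0, 0, 3.8]}
    - {"jaw": 0, "offset": [18, -31, 0], "rot": [0, 0, 3.8]}
    - {"jaw": 0, "offset": [16, -32, 0], "rot": [0, 0, 3.8]}
    - {"jaw": 0, "offset": [14, -33, 0], "rot": [0, 0, 3.8]}
    - {"jaw": 0, "offset": [12, -34, 0], "rot": [0, 0, 3.8]}

```text
time_s: 5.03
eef_pos: [0.5281, 0.0696, 0.115]
eef_rot: [-0.0, 0.97, 0.245, -0.0]
wrist_force: [0.9, 0.0, -1.2]
opening: 0.153
grasp_force: 60.4
```

>>> apply_moves:
  moves:
    - {"jaw": 0, "offset": [10, -34, 0], "rot": [0, 0, 3.8]}
    - {"jaw": 0, "offset": [7, -35, 0], "rot": [0, 0, 3.8]}
    - {"jaw": 0, "offset": [5, -35, 0], "rot": [0, 0, 3.8]}
    - {"jaw": 0, "offset": [3, -35, 0], "rot": [0, 0, 3.8]}
    - {"jaw": 0, "offset": [0, 0, 0], "rot": [0, 0, 0]}

```text
time_s: 5.65
eef_pos: [0.4968, 0.2086, 0.115]
eef_rot: [-0.0, 0.993, 0.117, -0.0]
wrist_force: [0.6, -0.4, -1.3]
opening: 0.15
grasp_force: 60.4
```

```bash
cat > m.py <<'E'
from h import *
def rect(p):
    (c,s,a)=cv2.minAreaRect((p[:,:2]*1000).astype(np.float32)); b=cv2.boxPoints((c,s,a))
    e=max([b[1]-b[0],b[2]-b[1]],key=np.linalg.norm)
    return np.round(c,1),np.round(s,1),round(float(np.degrees(np.arctan2(e[1],e[0]))%180),1)
def cover(c):
    im,d=ctrl.camera(c);X=pts(c,d)
    for q in ctrl.outline_of(c,"cover_grip"):
        k=q["region"]&(d>0)
        if im[k].astype(float).mean(0).min()<60 : continue
        p=X[k];
        zz=np.histogram(p[:,2],bins=np.arange(0,.2,.003));i=zz[0].argmax();zc=zz[1][i]+.0015
        pl=p[abs(p[:,2]-zc)<.007]
        A=np.c_[pl[:,:2]-pl[:,:2].mean(0),np.ones(len(pl))]
        for _ in range(5):
            s=np.linalg.lstsq(A,pl[:,2],rcond=None)[0];ok=abs(A@s-pl[:,2])<.003;A,pl=A[ok],pl[ok]
        a=np.radians(13.1);e=np.array([np.cos(a),np.sin(a)]);f=np.array([-e[1],e[0]])
        print(c,round(q["score"],2),np.round(q["position"]),rect(pl),"z",pl[:,2].mean().round(4),"tilt deg long/short",np.degrees(s[:2]@e).round(2),np.degrees(s[:2]@f).round(2),len(pl))
    return im
E
python3 - <<'E'
from m import *
im=np.hstack([cover(c) for c in("scene","top")])
cv2.imwrite("pics/above.png",cv2.resize(im[...,::-1],(800,300)))
a=np.radians(13.1)
plan([.487+.0137*np.cos(a),.202+.0137*np.sin(a),.115],13.1,1)
E
```

```text
scene 0.6 [163. 326.] (array([ 766.4, -330.5]), array([111.1,  80.9]), 53.1) z 0.0082 tilt deg long/short -0.16 -0.08 1394
scene 0.58 [365. 183.] (array([486.3, 205.2]), array([110.5,  81. ]), 13.0) z 0.1074 tilt deg long/short -0.3 0.41 522
scene 0.42 [259. 218.] (array([466. , -72.5]), array([88.4, 87.1]), 89.4) z 0.0082 tilt deg long/short -0.29 0.27 396
top 0.97 [160. 241.] (array([486.9, 193.4]), array([110.2,  61.9]), 12.7) z 0.1065 tilt deg long/short -0.33 -0.13 760
top 0.69 [184. 235.] (array([503. , 173.6]), array([276.3, 154.8]), 10.1) z 0.0291 tilt deg long/short 0.01 -0.27 3844
t 5.85 pos [0.498  0.2059 0.1151] ang 13.24 F [ 0.7 -0.1 -1.9] M [-0.02 -0.04 -0.03] open 0.148 grip 60.40456295013428
[2.1, 1.3, 0.1] [0.02, 0.02, 0.14]
```

View pics/above.png

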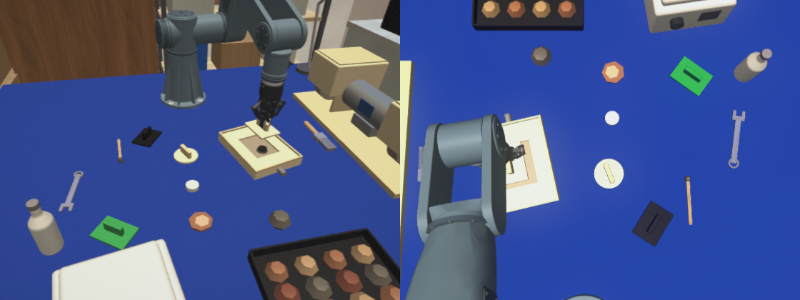

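The scene picture shows the cover level at (365,183), centred on the sump within about 1 mm and turned 13.0°. Now I lower it; it should touch the plug at TCP z≈0.050 and sit on the floor at ≈0.038.

>>> apply_moves:
  moves:
    - {"jaw": 0, "offset": [0, 0, 15], "rot": [0, 0, 0]}
    - {"jaw": 0, "offset": [0, 0, 17], "rot": [0, 0, 0]}
    - {"jaw": 0, "offset": [0, 0, 14], "rot": [0, 0, 0]}
    - {"jaw": 0, "offset": [0, 0, 10], "rot": [0, 0, 0]}
    - {"jaw": 0, "offset": [0, 0, 4], "rot": [0, 0, 0]}

```text
time_s: 6.48
eef_pos: [0.4974, 0.2066, 0.0542]
eef_rot: [0.0, 0.993, 0.115, -0.001]
wrist_force: [-0.0, -0.5, -2.3]
opening: 0.143
grasp_force: 60.4
```

>>> apply_moves:
  moves:
    - {"jaw": 0, "offset": [0, 0, 2], "rot": [0, 0, 0]}
    - {"jaw": 0, "offset": [0, 0, 2], "rot": [0, 0, 0]}
    - {"jaw": 0, "offset": [0, 0, 2], "rot": [0, 0, 0]}
    - {"jaw": 0, "offset": [0, 0, 2], "rot": [0, 0, 0]}
    - {"jaw": 0, "offset": [0, 0, 0], "rot": [0, 0, 0]}

```text
time_s: 7.1
eef_pos: [0.4983, 0.2068, 0.0477]
eef_rot: [-0.0, 0.993, 0.115, 0.0]
wrist_force: [-1.4, 0.1, 3.8]
opening: 0.151
grasp_force: 61.1
```

```bash
python3 - <<'E'
from m import *
cover("scene")
plan([.5,.205,.0377],13.1,1)
E
```

```text
scene 0.94 [161. 326.] (array([ 766.4, -330.7]), array([111.8,  81.6]), 54.3) z 0.0082 tilt deg long/short 0.03 0.03 1415
scene 0.65 [363. 205.] (array([486.6, 202.5]), array([112.3,  83.2]), 14.4) z 0.0401 tilt deg long/short -0.07 0.09 504
t 7.2 pos [0.4983 0.2068 0.0477] ang 13.25 F [0.2 0.2 4.4] M [ 0.01  0.13 -0.01] open 0.148 grip 61.173845529556274
[1.3, 2.2, 10.0] [0.0, -0.05, 0.15]
```

>>> apply_moves:
  moves:
    - {"jaw": 0, "offset": [0, 0, 2], "rot": [0, 0, 0]}
    - {"jaw": 0, "offset": [0, 0, 2], "rot": [0, 0, 0]}
    - {"jaw": 0, "offset": [0, 0, 2], "rot": [0, 0, 0]}
    - {"jaw": 0, "offset": [0, 0, 1], "rot": [0, 0, 0]}
    - {"jaw": 0, "offset": [0, 0, 0], "rot": [0, 0, 0]}

```text
time_s: 7.82
eef_pos: [0.4982, 0.2068, 0.0402]
eef_rot: [-0.0, 0.993, 0.115, 0.0]
wrist_force: [2.2, 0.9, 2.0]
opening: 0.146
grasp_force: 61.0
```

>>> apply_moves:
  moves:
    - {"jaw": 0, "offset": [0, 0, 1], "rot": [0, 0, 0]}
    - {"jaw": 0, "offset": [0, 0, 0.5], "rot": [0, 0, 0]}
    - {"jaw": 0, "offset": [0, 0, 0.5], "rot": [0, 0, 0]}
    - {"jaw": 0, "offset": [0, 0, 0.5], "rot": [0, 0, 0]}
    - {"jaw": 0, "offset": [0, 0, 0], "rot": [0, 0, 0]}

```text
time_s: 8.45
eef_pos: [0.4982, 0.2068, 0.0379]
eef_rot: [-0.0, 0.993, 0.115, 0.0]
wrist_force: [2.6, 1.8, 2.8]
opening: 0.147
grasp_force: 61.1
```

>>> apply_moves:
  moves:
    - {"jaw": 0, "offset": [0, 0, 0.5], "rot": [0, 0, 0]}
    - {"jaw": 0, "offset": [0, 0, 0.5], "rot": [0, 0, 0]}
    - {"jaw": 0, "offset": [0, 0, 0], "rot": [0, 0, 0]}
    - {"jaw": 0, "offset": [0, 0, 0], "rot": [0, 0, 0]}
    - {"jaw": 0, "offset": [0, 0, 0], "rot": [0, 0, 0]}

```text
time_s: 9.07
eef_pos: [0.4983, 0.2068, 0.0377]
eef_rot: [-0.0, 0.993, 0.115, 0.0]
wrist_force: [-0.1, 0.1, 11.2]
opening: 0.153
grasp_force: 62.4
```

```bash
python3 - <<'E'
from m import *
cover("scene")
plan([.5,.205,.0377],13.1,1)
E
```

```text
scene 0.67 [164. 326.] (array([ 766.4, -330.5]), array([111.5,  81.1]), 53.9) z 0.0082 tilt deg long/short -0.17 0.12 1419
scene 0.66 [362. 208.] (array([486.7, 202.2]), array([112.7,  80. ]), 13.9) z 0.0302 tilt deg long/short 0.02 0.07 492
t 9.175 pos [0.4983 0.2068 0.0377] ang 13.25 F [-0.5  0.3 11.2] M [0.16 0.11 0.02] open 0.149 grip 62.35511898994446
[1.3, 2.1, -0.0] [0.0, -0.04, 0.15]
```

The cover is level with its top face at 30.2 mm, so it is on the floor. A little more press, then release.

>>> apply_moves:
  moves:
    - {"jaw": 0, "offset": [0, 0, 0.5], "rot": [0, 0, 0]}
    - {"jaw": 0, "offset": [0, 0, 0], "rot": [0, 0, 0]}
    - {"jaw": 0, "offset": [0, 0, 0], "rot": [0, 0, 0]}
    - {"jaw": 0, "offset": [0, 0, -0.7], "rot": [0, 0, 0]}
    - {"jaw": 0, "offset": [0, 0, 0], "rot": [0, 0, 0]}

```text
time_s: 9.8
eef_pos: [0.4983, 0.2068, 0.0377]
eef_rot: [-0.0, 0.993, 0.115, 0.0]
wrist_force: [0.2, 1.7, 9.1]
opening: 0.143
grasp_force: 61.8
```

>>> apply_moves:
  moves:
    - {"jaw": 0.25, "offset": [0, 0, 0], "rot": [0, 0, 0]}
    - {"jaw": 0.5, "offset": [0, 0, 0], "rot": [0, 0, 0]}
    - {"jaw": 0.5, "offset": [0, 0, 0], "rot": [0, 0, 0]}
    - {"jaw": 0.5, "offset": [0, 0, 0], "rot": [0, 0, 0]}
    - {"jaw": 0.5, "offset": [0, 0, 0], "rot": [0, 0, 0]}

```text
time_s: 10.42
eef_pos: [0.4978, 0.2067, 0.0369]
eef_rot: [0.0, 0.993, 0.115, -0.0]
wrist_force: [-0.1, 0.8, -1.1]
opening: 0.496
grasp_force: 0.0
```

>>> apply_moves:
  moves:
    - {"jaw": 0.5, "offset": [0, 0, -10], "rot": [0, 0, 0]}
    - {"jaw": 0.5, "offset": [0, 0, -25], "rot": [0, 0, 0]}
    - {"jaw": 0.5, "offset": [0, 0, -40], "rot": [0, 0, 0]}
    - {"jaw": 0.5, "offset": [0, 0, -50], "rot": [0, 0, 0]}
    - {"jaw": 0.5, "offset": [0, 0, -30], "rot": [0, 0, 0]}

```text
time_s: 11.05
eef_pos: [0.499, 0.207, 0.1957]
eef_rot: [-0.0, 0.993, 0.115, 0.002]
wrist_force: [-0.2, 0.2, -0.3]
opening: 0.496
grasp_force: 0.0
```

```bash
python3 - <<'E'
from m import *
im=np.hstack([cover(c) for c in("scene","top")])
cv2.imwrite("pics/end.png",cv2.resize(im[100:400,...,::-1][:,np.r_[250:500,560:960]],None,fx=1.2,fy=1.2))
plan([.5,.205,.0377],13.1,1)
E
```

```text
scene 0.89 [161. 326.] (array([ 767. , -329.9]), array([110.3,  81.5]), 52.8) z 0.0082 tilt deg long/short -0.1 -0.03 1384
scene 0.68 [361. 205.] (array([486.8, 202.6]), array([111.6,  81.9]), 13.0) z 0.0302 tilt deg long/short -0.03 0.15 532
top 0.81 [162. 239.] (array([485.3, 203. ]), array([110.3,  80.4]), 13.6) z 0.0291 tilt deg long/short -0.02 0.11 1219
t 11.25 pos [0.4981 0.2068 0.1927] ang 13.25 F [-0.5  0.  -0.4] M [-0.02 -0.04  0.02] open 0.503 grip 0.0
[1.2, 2.1, 155.0] [0.01, -0.09, 0.15]
```

View pics/end.png

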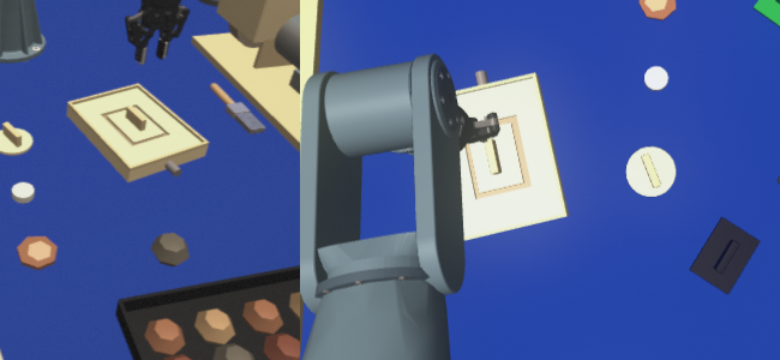

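The cover (crop 136,118) lies level and centred in the sump, with an even gap all round and the gripper clear of it. The round cover hasn't moved.

```bash
python3 -c "
from bench import ctrl
print(ctrl.hand_in())"
```

```text
the job is handed in; nothing more can be done
None
```

The job is handed in: the rectangular cover sits level and centred on the sump floor with the plug pressed in, the gripper has let go and is clear, and the round cover was not touched (about 11 s of the 38 s used).

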